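# Put the doming set away in its fitted tray

## Robot

A 6-joint arm with a two-finger parallel gripper is mounted at the origin on the work surface. World frame = base frame: x ahead of the robot, y to its left, z up, the work surface at z = 0. Lengths are in m, angles in rad, forces in N, time in s.
With the tool pointing down it reaches from about 0.35 to 0.925 m from the base axis. Payload 6.4 kg.
Tool frame: the origin (TCP) lies on the centre line of the jaws, within the pads' length; the fingertips stand 14 mm ahead of it and the grasp point (between the pads) lies 5 mm behind it; z points along the fingers, y is the direction in which the jaws open and shut (so a half turn about z gives the same grasp; the last joint's range is limited). The gripper opens to 94 mm and grips with 3 to 60 N. Pads are 16 mm wide; open, the fingers measure 119 mm over their backs; the gripper's body (75 mm by 177 mm) begins 78 mm behind the grasp point.
Start: joints at [-1.379, 0.245, 1.558, -0, 1.339, -0.174], TCP at [0.233, -0.607, 0.219] pointing down, gripper open.
Joint ranges: [-3.13, 3.13], [-1.02, 2.26], [0.13, 2.54], [-0.95, 4.09], [0.21, 2.88], [-2.74, 2.74]. Speed limits (rad/s): [2.57, 2.57, 3.14, 3.14, 3.14, 3.14].

## Interface

Orientations are given as a unit quaternion [w, x, y, z].
In Python, from plant import ctrl, capture, calibration gives the robot as it stands. The module is installed in compiled form; this text tells all that it offers.
- The arm moves only by the tool jog_arm, never from a script. Its argument "steps" is a list that holds one entry, the list of rows, each a list of 5 numbers: the shift along the tool's x, y, z in cm, then the turn about the tool's z in degrees, then the opening, from 0 (shut) to 1 (fully open). In form: [[[tx, ty, tz, yaw, hand], ...]]. A call has 1 to 10 rows; each row shifts and turns the commanded pose from where the row before left it, along the tool's axes as they then stand; what a row does not reach is not made up. A row lasts 1/12 s, in which the tool goes at most 41.7 mm and 7.16 degrees, less where a joint would pass 70% of its speed; a pose out of reach is approached as far as the arm can. A call with a gripper value outside its range is refused whole. The fingers move at their own pace and stop on an object; "squeeze" is the grip in N (left out, the last holds). Time passes only in rows, so rows that do not move let the fingers close. It gives the time, the measured TCP pose, the force and the opening at its end, in the units of the state.
- ctrl.sense(): the state, without advancing time (a new reading comes with each control period).
- capture(name): name is "side" or "top" or "wrist"; returns the picture (420x560x3 uint8, red, green, blue); there is no depth.
- calibration(name): a dict with "camera_matrix" (3x3 intrinsics, pixels), "R" (3x3) and "t" (3): a world point X has camera coordinates R X + t; the wrist camera has in their place "T_tool_cam" (4x4, takes a point from camera to tool coordinates, whose origin is the TCP and whose axes are the flange's). Camera axes: x right, y down, z forward; pixel columns grow to the right and rows downward; lengths in m; the calibration is good to about 2 mm. A picture is of the moment at which its call begins: read the wrist's pose just before it. calibration takes no time and is no camera call.
- ctrl.close_job(): hands the job in, once; it reports no verdict.
The state is a dict: "t": time; "joints": joint angles; "joint_vel": joint speeds; "joint_torque": joint torques, N m; "tool_pos": TCP position; "eef_rot": TCP orientation; "force": force on the tool from outside, world axes, zero at the start; "torque": the same for the moment, N m; "opening": opening from 0.0 (shut) to 1.0 (fully open).
Only numpy, scipy, OpenCV 4.12 (cv2) and the standard library are available. Lean on these libraries where they do the work, as an engineer would, in place of code of your own. Each camera call takes 0.05 s, during which the arm holds its last target. There are 200 camera calls.

## Task

Put the doming set away in its fitted wooden tray: stand the steel block with the round hollows in the square pocket, its biggest hollow still facing up, and lay the three ball-ended punches each in the pocket cut for its size, ball in the wide end. Set them down gently rather than dropping them, and leave the grooved swage block, the flat-faced punch and the other things on the bench where they are.

Things in the scene. Friction and masses are not known exactly. Their poses are not given: they have to be found in the camera images.
- tray: Brown wood tray, fixed, 204 (x) by 160 (y) by 20 mm high. Origin: centre of underside. Pockets 12 mm deep, floor z=8. Square pocket 58 mm at x=63, y=0. Punch pockets along x at y=50 (large), 0 (medium), -50 (small): wide end x -18 to 24, 48/40/32 wide, for the ball (centre near x=0); butt end x -92 to -60, 30 wide. Finger trough x -60 to -18 crosses all the width, floor z=5. All mm.
- doming_block: Doming block: polished steel cube of 40 mm, about 450 g, with one big round hollow 31 mm across in its top and smaller round hollows in its sides. Loose. Origin: centre of its underside; z up, sides along x and y. Grip it across any two parallel sides in its upper half (fingertips 16 mm or more above its underside), so that they clear the tray's top.
- punch_large: Large ball-ended steel punch, 95 mm long, 200 g: octagonal shank 12 mm across flats, ball of 30 mm. Origin on the shank's axis, 34 mm from the ball's centre, 46 mm from the butt end; x along the axis to the ball, rising 6.5 deg as it lies, origin 11.2 mm above its surface. Grip across the shank at the origin, tips just above the surface. Rolling turns y, z.
- punch_medium: Medium ball-ended steel punch, 91 mm long, 125 g: octagonal shank 12 mm across flats, ball of 22 mm. Origin on the shank's axis, 34 mm from the ball's centre, 46 mm from the butt end; x along the axis to the ball, rising 3.6 deg as it lies, origin 8.9 mm above its surface. Grip across the shank at the origin, tips just above the surface. Rolling turns y, z.
- punch_small: Small ball-ended steel punch, 88 mm long, 85 g: octagonal shank 12 mm across flats, ball of 16 mm. Origin on the shank's axis, 34 mm from the ball's centre, 46 mm from the butt end; x along the axis to the ball, rising 1.4 deg as it lies, origin 7.1 mm above its surface. Grip across the shank at the origin, tips just above the surface. Rolling turns y, z.
- swage_block: Look-alike that does not belong in the tray: steel swage block, 56 by 40 mm and 26 mm high, with four straight half-round grooves of graded width across its top and no round hollow. Loose. Origin: centre of its underside; x along the 56 mm, the grooves run along y.
- flat_punch: Look-alike that does not belong in the tray: planishing punch, steel, 84 mm long, the same octagonal shank but a flat-faced round head 28 mm in diameter and 8 mm thick, no ball. Loose, lying. Origin on the shank's axis, 34 mm from the head's centre, 46 mm from the butt end, 10.8 mm above the bench; x along the axis to the head.
- glass_jar: Bystander: closed glass jar with a metal cap, 64 mm in diameter, 85 mm high, loose, beyond the tray. Origin: centre of its underside.
- gift_box: Bystander: open white jewellery box 56 by 56 mm, 26 mm high, with a dark blue insert and two brass discs, loose, beyond the tray. Origin: centre of its underside.
- ink_bottle: Bystander: round dark blue ink bottle 68 mm in diameter, 72 mm high with its black cap, loose, beyond the tray. Origin: centre of its underside.
Mind the look-alikes: they are no part of the job. Leave any purple or red look-alike of the punch_medium alone. What is shaped like the punch_small but orange is not meant.

How it is judged:
By the outcome, as a careful person would: the job done as asked, in the order asked, and still so for the second after the job is handed in, with the robot touching nothing.
It also fails if it takes over 122 s, if anything falls off the work surface, if the arm or the gripper's body presses on something with over 40 N, if the wrist force passes 120 N, or if a joint passes its speed limit or range.

## Working session

There is one attempt and no reset: what is moved stays moved. The work goes in short steps, Python scripts to look and compute and a tool call to move; the robot and the scene stay as the last step left them, time stands still between calls to the robot, and variables do not carry over. Pictures are saved under pics/ and viewed, about 12 in all and at most 16, crops included, and the job is handed in when it is done.

Besides the shell and the picture viewer there is one more tool, called as a command line: name --argument value ..., lists and objects as JSON in quotes. jog_arm: Moves the arm, as the interface text tells. Its arguments: {"type":"object","properties":{"steps":{"type":"array"},"squeeze":{"type":"number"}},"required":["steps"]}

```bash
mkdir -p pics; cat > h.py <<'E'
import numpy as np, cv2
from plant import ctrl, capture, calibration
def snap(n,f,crop=None,s=1):
    im=capture(n); cv2.imwrite('pics/raw_'+f,im[:,:,::-1])
    if crop: x0,y0,x1,y1=crop; im=im[y0:y1,x0:x1]
    if s!=1: im=cv2.resize(im,None,fx=s,fy=s,interpolation=cv2.INTER_CUBIC)
    cv2.imwrite('pics/'+f,im[:,:,::-1])
def ray(n,u,v,z,st=None):
    c=calibration(n);K=np.array(c['camera_matrix'])
    d=np.linalg.inv(K)@[u,v,1]
    if n=='wrist':
        T=np.array(c['T_tool_cam']);st=st or ctrl.sense()
        w,x,y,q=st['eef_rot']
        from scipy.spatial.transform import Rotation as Ro
        Rt=Ro.from_quat([x,y,q,w]).as_matrix()
        o=Rt@T[:3,3]+st['tool_pos'];d=Rt@T[:3,:3]@d
    else:
        R=np.array(c['R']);t=np.array(c['t']);o=-R.T@t;d=R.T@d
    return o+d*(z-o[2])/d[2]
def proj(n,X):
    c=calibration(n);K=np.array(c['camera_matrix']);p=K@(np.array(c['R'])@X+np.array(c['t']));return p[:2]/p[2]
E
python3 - <<'E'
from h import *
print(ctrl.sense())
for n in('top','side','wrist'):print(n,calibration(n))
snap('top','a.png',s=1.42); snap('side','b.png',s=1.42)
E
```

```text
{'t': 0.0, 'joints': array([-1.37909583e+00,  2.45783969e-01,  1.55899222e+00, -1.75966663e-05,
        1.33864530e+00, -1.74079527e-01]), 'joint_vel': array([ 0.00057813,  0.00124498,  0.0018124 , -0.00103839,  0.00093586,
        0.0005201 ]), 'joint_torque': array([ 1.48046292e-03, -4.15840030e+01, -3.14595258e+01,  6.84832153e-02,
        3.32265557e-02, -1.44610626e-04]), 'tool_pos': array([ 0.23239689, -0.60644108,  0.21837629]), 'eef_rot': array([-9.14304449e-04,  9.83321407e-01,  1.81874063e-01, -1.66164574e-05]), 'force': array([ 0.24927642,  0.27745304, -1.07609606]), 'torque': array([-0.03608598, -0.0269318 ,  0.02614663]), 'opening': 0.9981718012570017}
top {'camera_matrix': array([[487.71669224,   0.        , 286.54136296],
       [  0.        , 487.71669224, 214.38459577],
       [  0.        ,   0.        ,   1.        ]]), 'R': array([[-5.43959537e-06, -9.99928166e-01,  1.19859650e-02],
       [-9.96311848e-01, -1.02305079e-03, -8.58000868e-02],
       [ 8.58061857e-02, -1.19422256e-02, -9.96240273e-01]]), 't': array([0.0497838 , 0.54934543, 1.24963093])}
side {'camer
[... 201 characters left out ...]
73, -0.02485778],
       [-0.14634305,  0.55940336, -0.81587474],
       [ 0.24788758, -0.77770255, -0.57769412]]), 't': array([0.56773183, 0.06911344, 1.06870256])}
wrist {'camera_matrix': array([[310.30316902,   0.        , 284.15805263],
       [  0.        , 310.30316902, 209.64317248],
       [  0.        ,   0.        ,   1.        ]]), 'T_tool_cam': array([[-3.72989848e-04, -9.69063688e-01, -2.46810515e-01,
         7.13351718e-02],
       [ 9.99999818e-01, -2.44658692e-04, -5.50624539e-04,
        -6.72164158e-04],
       [ 4.73205908e-04, -2.46810676e-01,  9.69063603e-01,
        -1.66340410e-01],
       [ 0.00000000e+00,  0.00000000e+00,  0.00000000e+00,
         1.00000000e+00]])}
```

View pics/a.png

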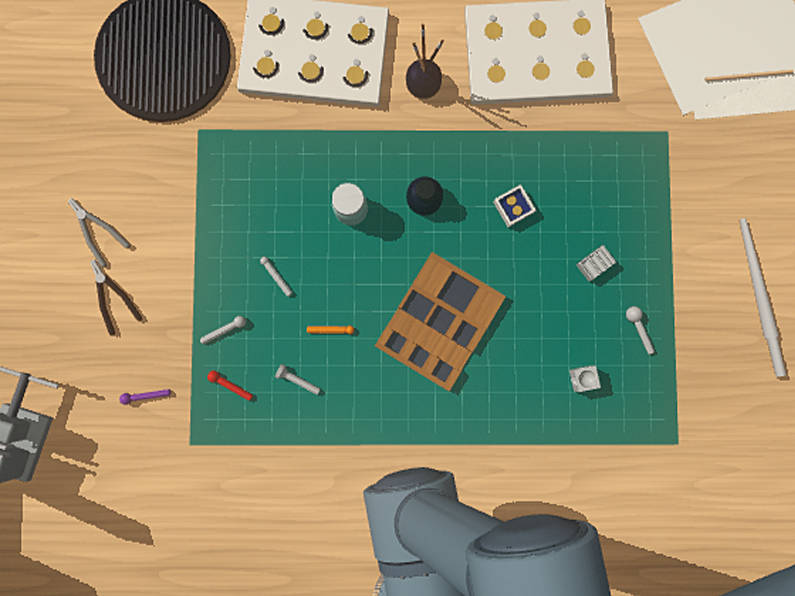

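View pics/b.png

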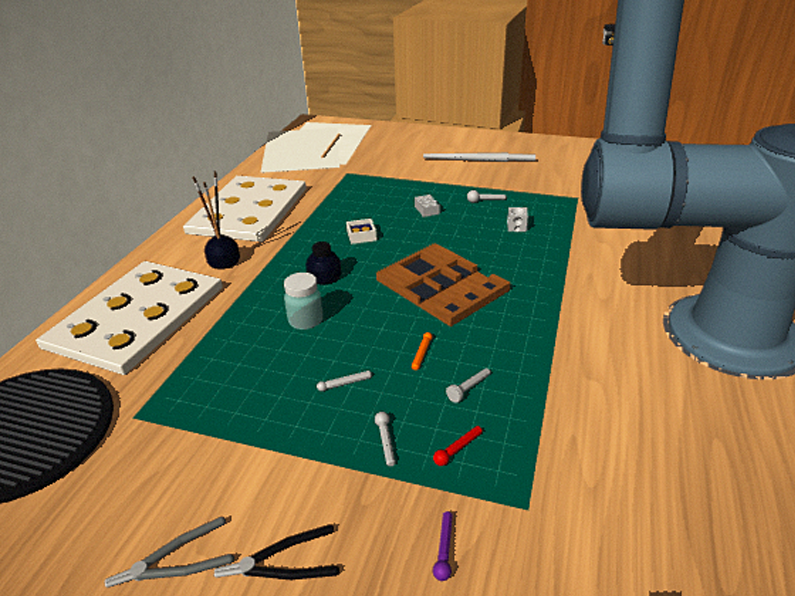

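The top view shows (in displayed pixels) the block at (586,379), large punch (640,328), medium (225,330), small (277,277), the tray at (443,322) with its square pocket upper right, and the flat punch at (298,380). Now an enlarged montage of the same frame.

```bash
python3 - <<'E'
from h import *
im=cv2.imread('pics/raw_a.png')
cs=[im[170:290,138:238],im[170:290,260:362],im[170:290,396:466]]
m=np.hstack([cv2.resize(c,None,fx=2.9,fy=2.9,interpolation=cv2.INTER_CUBIC) for c in cs])
cv2.imwrite('pics/c.png',m);print(m.shape)
E
```

```text
(348, 789, 3)
```

View pics/c.png

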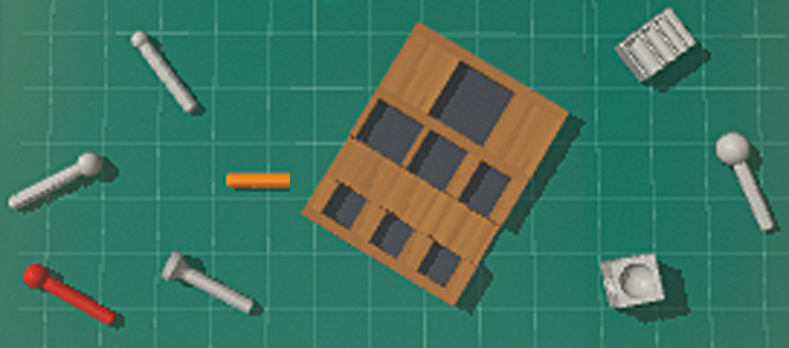

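```bash
python3 - <<'E'
from h import *
f=lambda u,v,ox,cx,z:ray('top',(u-ox+.5)/2.9-.5+cx,(v+.5)/2.9-.5+170,z)
P=[f(*p,290,260,.02) for p in[(419,23),(570,113),(461,306),(303,213)]]
print('tray',np.mean(P,0),[np.linalg.norm(P[i]-P[(i+1)%4])for i in range(4)],
 [np.degrees(np.arctan2(*(a-b)[1::-1])) for a,b in((P[0],P[3]),(P[1],P[2]))],P)
print('block',f(637,279,586,396,.04))
for n,b,e,o,c,zb,ze in(('L',(733,148),(770,226),586,396,.015,.006),('M',(89,164),(13,202),0,138,.011,.006),('S',(139,39),(196,107),0,138,.008,.006)):
  B=f(*b,o,c,zb);E=f(*e,o,c,ze);d=(B-E)[:2];L=np.linalg.norm(d);d/=L
  print(n,'ball',B,'len',L,'yaw',np.degrees(np.arctan2(d[1],d[0])),'orig',B[:2]-.034*d)
s=ctrl.sense();from scipy.spatial.transform import Rotation as Ro
w,x,y,z=s['eef_rot'];print(Ro.from_quat([x,y,z,w]).as_matrix().round(3))
E
```

```text
tray [ 0.5194779  -0.01352333  0.02      ] [np.float64(0.15919005323795385), np.float64(0.19998871556391262), np.float64(0.16394966357755708), np.float64(0.20172455853861196)] [np.float64(-31.258615293477423), np.float64(-29.89986804760745)] [array([0.6469331 , 0.00360641, 0.02      ]), array([ 0.56492809, -0.13283645,  0.02      ]), array([ 0.3915583 , -0.03314492,  0.02      ]), array([0.47449212, 0.10828164, 0.02      ])]
block [ 0.41588163 -0.27420334  0.04      ]
L ball [ 0.53375018 -0.37112307  0.015     ] len 0.0787017889100625 yaw 26.32537900471574 orig [ 0.50327632 -0.38620099]
M ball [0.51890142 0.35983068 0.011     ] len 0.07703105433974121 yaw -63.65008970164127 orig [0.50381045 0.39029808]
S ball [0.63350614 0.31733914 0.008     ] len 0.08141236927794436 yaw 40.20829232045045 orig [0.60754025 0.29538982]
[[ 0.934  0.358 -0.   ]
 [ 0.358 -0.934  0.002]
 [ 0.    -0.002 -1.   ]]
```

jog_arm --steps '[[[0, 0, 0, 6.5, 1], [0, 0, 0, 6.5, 1], [2.3, -3.0, 0.7, 0, 1], [2.3, -3.0, 0.7, 0, 1], [2.3, -3.0, 0.7, 0, 1], [2.3, -3.0, 0.7, 0, 1], [2.3, -3.0, 0.7, 0, 1], [2.3, -3.0, 0.7, 0, 1], [2.3, -3.0, 0.7, 0, 1], [2.3, -3.0, 0.7, 0, 1]]]' --squeeze 40

```text
t: 0.93
tool_pos: [0.3819, -0.3419, 0.1628]
eef_rot: [-0.0, 0.998, 0.069, -0.0]
force: [0.5, 0.3, -0.4]
opening: 1.001
```

jog_arm --steps '[[[2.3, -3.0, 0.7, 0, 1], [2.3, -3.0, 0.7, 0, 1], [0, 0, 0, 0, 1], [0, 0, 0, 0, 1]]]'

```text
t: 1.27
tool_pos: [0.4189, -0.2763, 0.1487]
eef_rot: [-0.001, 0.997, 0.071, -0.001]
force: [-1.2, -0.4, -0.3]
opening: 1.002
```

```bash
cat >> h.py <<'E'
from scipy.spatial.transform import Rotation as Ro
def th(s=None):
    s=s or ctrl.sense();w,x,y,z=s['eef_rot'];R=Ro.from_quat([x,y,z,w]).as_matrix();return np.degrees(np.arctan2(R[1,0],R[0,0]))
def go(X,t):
    "turn about tool z first, then shift (cm) in the turned tool frame"
    s=ctrl.sense();d=(np.array(X)-s['tool_pos'])*100;a=np.radians(t)
    c,n=np.cos(a),np.sin(a)
    print('turn %.1f  shift %.2f %.2f %.2f'%(th(s)-t,c*d[0]+n*d[1],n*d[0]-c*d[1],-d[2]),'| pos',s['tool_pos'].round(4),'th %.1f t %.1f op %.2f'%(th(s),s['t'],s['opening']),s['force'].round(1))
E
python3 - <<'E'
from h import *
go([.416,-.274,.06],8)
snap('wrist','w1.png',s=1.42)
import json;s=ctrl.sense();print(s['tool_pos'],s['eef_rot'],s['joints'])
E
```

```text
turn 0.2  shift -0.26 -0.26 8.87 | pos [ 0.4189 -0.2763  0.1487] th 8.2 t 1.3 op 1.00 [-1.2 -0.4 -0.3]
[ 0.41877644 -0.27773589  0.14925863] [-1.61047911e-05  9.97538562e-01  7.01196319e-02 -2.33528997e-04] [-8.11416026e-01 -2.59034795e-02  1.98746938e+00 -3.67639644e-04
  1.18034865e+00  6.19165837e-01]
```

View pics/w1.png

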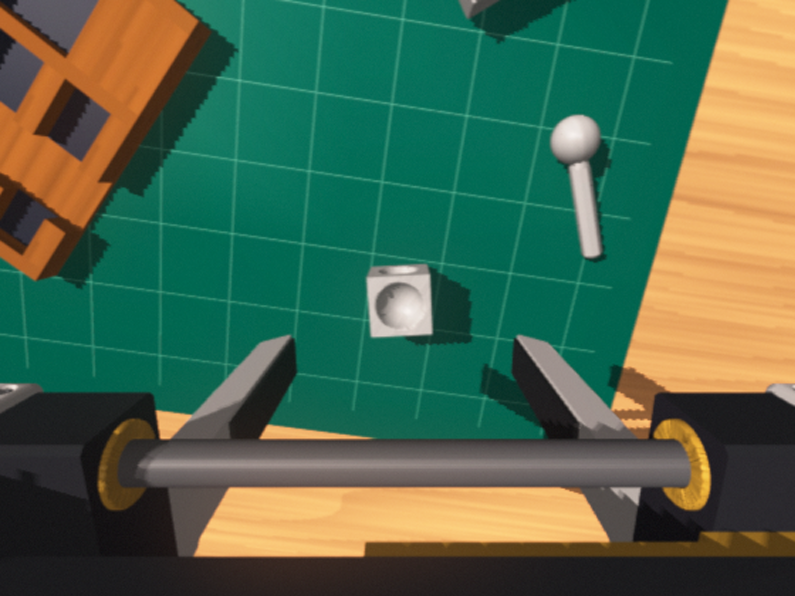

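The wrist view shows the block under the jaws, its hollow at (403,306), and the large punch with ball at (576,139) and butt at (592,255).

```bash
python3 - <<'E'
from h import *
f=lambda u,v,z:ray('wrist',(u+.5)/1.42-.5,(v+.5)/1.42-.5,z)
C=[f(u,v,.04) for u,v in((369,278),(431,275),(433,334),(372,337))]
print(np.mean(C,0),f(403,306,.04),[np.linalg.norm(C[i]-C[(i+1)%4]).round(4) for i in range(4)])
yaw=[np.degrees(np.arctan2(*(C[a]-C[b])[1::-1])) for a,b in((0,3),(1,2))]+[90+np.degrees(np.arctan2(*(C[b]-C[a])[1::-1])) for a,b in((0,1),(3,2))]
print(yaw)
B=f(576,139,.015);E=f(592,255,.008);d=(B-E)[:2];L=np.linalg.norm(d);d/=L
print(B,L,np.degrees(np.arctan2(d[1],d[0])),B[:2]-.034*d)
go([*np.mean(C,0)[:2],.042],np.mean(yaw))
E
```

```text
[ 0.41364072 -0.27603957  0.04      ] [ 0.41413822 -0.27712038  0.04      ] [np.float64(0.0396), np.float64(0.0397), np.float64(0.0403), np.float64(0.0398)]
[np.float64(9.758640130601368), np.float64(10.80256049491595), np.float64(10.850524534395603), np.float64(11.001661197234924)]
[ 0.53342371 -0.3729054   0.015     ] 0.07927585171163697 23.586691205149048 [ 0.50226422 -0.38651003]
turn -2.6  shift -0.47 -0.26 10.73 | pos [ 0.4188 -0.2777  0.1493] th 8.0 t 1.3 op 1.00 [-0.4  0.3 -0.7]
```

jog_arm --steps '[[[-0.2, -0.1, 2.0, -2.6, 1], [-0.3, -0.1, 3.0, 0, 1], [0, 0, 3.0, 0, 1], [0, 0, 2.0, 0, 1], [0, 0, 1.2, 0, 1], [0, 0, 0.5, 0, 1], [0, 0, 0, 0, 1], [0, 0, 0, 0, 0.3], [0, 0, 0, 0, 0.3], [0, 0, 0, 0, 0.3]]]' --squeeze 40

```text
t: 2.15
tool_pos: [0.4142, -0.278, 0.0338]
eef_rot: [0.001, 0.996, 0.092, 0.001]
force: [0.4, -0.1, 0.2]
opening: 0.821
```

jog_arm --steps '[[[0, 0, 0, 0, 0.3], [0, 0, 0, 0, 0.3], [0, 0, 0, 0, 0.3], [0, 0, 0, 0, 0.3], [0, 0, 0, 0, 0.3], [0, 0, 0, 0, 0.3]]]'

```text
t: 2.65
tool_pos: [0.4133, -0.276, 0.0324]
eef_rot: [-0.001, 0.996, 0.092, -0.0]
force: [-0.6, 4.3, 3.4]
opening: 0.425
```

jog_arm --steps '[[[0, 0, -0.5, 0, 0.3], [0, 0, -1.5, 0, 0.3], [0, 0, -2.5, 0, 0.3], [0, 0, -2.5, 6.8, 0.3], [0, 0, -1, 6.9, 0.3], [0, 0, 0, 6.9, 0.3], [0, 0, 0, 6.9, 0.3], [0, 0, 0, 6.9, 0.3], [0, 0, 0, 6.8, 0.3], [0, 0, 0, 0, 0.3]]]'

```text
t: 3.48
tool_pos: [0.4129, -0.2765, 0.1117]
eef_rot: [-0.0, 0.964, -0.265, -0.001]
force: [0.5, -0.2, -4.6]
opening: 0.423
```

jog_arm --steps '[[[0.2, -2.5, 0, 0, 0.3], [0.2, -3.5, 0, 0, 0.3], [0.2, -3.5, 0, 0, 0.3], [0.3, -3.5, 0, 0, 0.3], [0.3, -3.5, 0, 0, 0.3], [0.3, -3.5, 0, 0, 0.3], [0.3, -3.5, 0, 0, 0.3], [0.3, -2.5, 0, 0, 0.3], [0, -2, 0, 0, 0.3], [0, 0, 0, 0, 0.3]]]'

```text
t: 4.32
tool_pos: [0.5753, -0.0437, 0.1119]
eef_rot: [-0.0, 0.965, -0.261, -0.0]
force: [-0.8, 0.4, -5.2]
opening: 0.424
```

```bash
python3 - <<'E'
from h import *
go([.5737,-.0456,.042],-30.6)
snap('wrist','w2.png',s=1.42);s=ctrl.sense();print(s['tool_pos'],s['eef_rot'])
E
```

```text
turn 0.4  shift -0.04 0.24 6.99 | pos [ 0.5753 -0.0437  0.1119] th -30.2 t 4.3 op 0.42 [-0.8  0.4 -5.2]
[ 0.57430734 -0.04525712  0.11172848] [ 1.65294746e-04  9.65217174e-01 -2.61448736e-01 -5.81385349e-04]
```

View pics/w2.png

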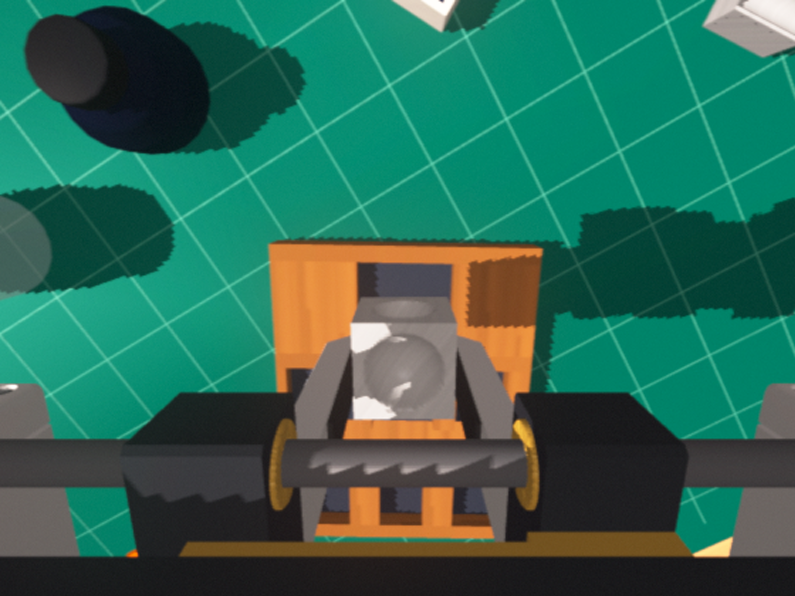

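The block hangs over the square pocket; the tray's far top edge runs from (270,244) to (542,249), the pocket's far corners are at (358,263) and (452,265).

```bash
python3 - <<'E'
from h import *
f=lambda u,v,z:ray('wrist',(u+.5)/1.42-.5,(v+.5)/1.42-.5,z)
A,B=f(270,244,.02),f(542,249,.02);L=np.linalg.norm(A-B);y=(A-B)/L
yaw=np.degrees(np.arctan2(-y[0],y[1]));x=np.array([y[1],-y[0],0])
print(A,B,L,yaw,'tray',(A+B)/2-.102*x,'pocket',(A+B)/2-.039*x)
P,Q=f(358,263,.02),f(452,265,.02);print(np.linalg.norm(P-Q),(P+Q)/2-.029*x)
go([.5737,-.0456,.042],-30.6)
E
```

```text
[0.64647577 0.00375504 0.02      ] [ 0.56331079 -0.13254111  0.02      ] 0.15966544071916253 -31.390644621038597 tray [ 0.51782242 -0.01126427  0.02      ] pocket [ 0.57160148 -0.0440791   0.02      ]
0.055732067680647014 [ 0.57150921 -0.04345017  0.02      ]
turn 0.3  shift -0.03 0.06 6.97 | pos [ 0.5743 -0.0453  0.1117] th -30.3 t 4.4 op 0.43 [ 0.6 -0.4 -4.8]
```

jog_arm --steps '[[[-0.2, 0, 1.5, 0.7, 0.3], [0, 0, 2, 0, 0.3], [0, 0, 1.5, 0, 0.3], [0, 0, 0.9, 0, 0.3], [0, 0, 0.5, 0, 0.3], [0, 0, 0.3, 0, 0.3], [0, 0, 0.2, 0, 0.3], [0, 0, 0.1, 0, 0.3], [0, 0, 0.1, 0, 0.3], [0, 0, 0.05, 0, 0.3]]]'

```text
t: 5.2
tool_pos: [0.5731, -0.0458, 0.0416]
eef_rot: [0.0, 0.963, -0.27, 0.001]
force: [0.4, -0.4, -4.3]
opening: 0.422
```

jog_arm --steps '[[[0, 0, 0.05, 0, 0.3], [0, 0, 0.05, 0, 0.3], [0, 0, 0, 0, 0.3]]]'

```text
t: 5.45
tool_pos: [0.5729, -0.0457, 0.0404]
eef_rot: [0.0, 0.963, -0.27, 0.0]
force: [-0.0, -0.4, -1.5]
opening: 0.422
```

jog_arm --steps '[[[0, 0, 0.05, 0, 0.3], [0, 0, 0, 0, 0.44], [0, 0, 0, 0, 0.5], [0, 0, 0, 0, 0.6], [0, 0, 0, 0, 0.7], [0, 0, 0, 0, 0.7], [0, 0, -0.5, 0, 0.7], [0, 0, -2, 0, 0.7], [0, 0, -3, 0, 0.7], [0, 0, -3, 0, 0.7]]]'

```text
t: 6.28
tool_pos: [0.5717, -0.0454, 0.1248]
eef_rot: [-0.0, 0.963, -0.27, -0.001]
force: [-0.2, -0.6, -0.6]
opening: 0.703
```

```bash
python3 - <<'E'
from h import *
for t in (25-90,25+0):go([.5025,-.3863,.016],t)
print(ctrl.sense()['joints'].round(2))
E
```

```text
turn 33.7  shift 27.97 20.68 10.88 | pos [ 0.5717 -0.0454  0.1248] th -31.3 t 6.3 op 0.70 [-0.2 -0.6 -0.6]
turn -56.3  shift -20.68 27.97 10.88 | pos [ 0.5717 -0.0454  0.1248] th -31.3 t 6.3 op 0.70 [-0.2 -0.6 -0.6]
[-0.28  0.17  1.82  0.    1.15  1.84]
```

jog_arm --steps '[[[0, 0, 0, -6.9, 0.7], [0, 0, 0, -6.9, 0.7], [0, 0, 0, -6.9, 0.7], [0, 0, 0, -6.9, 0.7], [0, 0, 0, -6.9, 0.7], [0, 0, 0, -6.9, 0.7], [0, 0, 0, -6.9, 0.7], [0, 0, 0, -6.9, 0.7], [-1.2, 1.6, 0, 0, 0.7], [-2.25, 3.15, 0, 0, 0.7]]]'

```text
t: 7.12
tool_pos: [0.5605, -0.1012, 0.1248]
eef_rot: [-0.0, 0.978, 0.209, 0.0]
force: [0.7, -0.1, 0.6]
opening: 0.701
```

jog_arm --steps '[[[-2.25, 3.15, 0, 0, 0.7], [-2.25, 3.15, 0, 0, 0.7], [-2.25, 3.15, 0, 0, 0.7], [-2.25, 3.15, 0.5, 0, 0.7], [-2.25, 3.15, 0.5, 0, 0.7], [-2.25, 3.15, 0.5, 0, 0.7], [-2.25, 3.15, 0.5, 0, 0.7], [-1, 1.5, 0.5, 0, 0.7], [0, 0, 0, 0, 0.7], [0, 0, 0, 0, 0.7]]]'

```text
t: 7.95
tool_pos: [0.5021, -0.386, 0.0991]
eef_rot: [-0.001, 0.979, 0.206, -0.0]
force: [-0.3, 0.7, -0.3]
opening: 0.696
```

```bash
python3 - <<'E'
from h import *
go([.5025,-.3863,.016],24)
snap('wrist','w3.png',s=1.42)
E
```

```text
turn -0.2  shift 0.03 0.04 8.31 | pos [ 0.5021 -0.386   0.0991] th 23.8 t 8.0 op 0.70 [-0.3  0.7 -0.3]
```

View pics/w3.png

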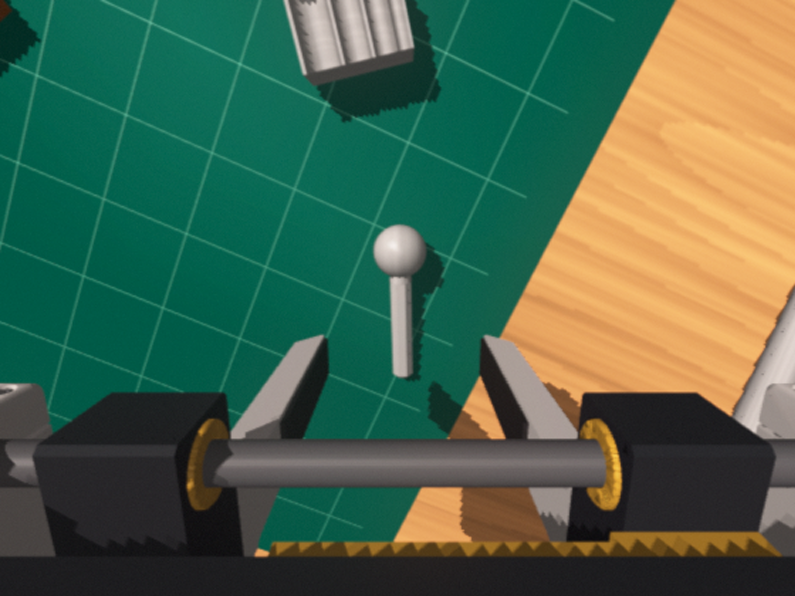

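The large punch lies straight between the jaws, ball at (400,251) and butt at (402,375); going down on it.

jog_arm --steps '[[[0, 0, 2.5, -0.2, 0.5], [0, 0, 2.5, 0, 0.5], [0, 0, 1.7, 0, 0.5], [0, 0, 1, 0, 0.5], [0, 0, 0.5, 0, 0.5], [0, 0, 0.05, 0, 0.5], [0, 0, 0, 0, 0.05], [0, 0, 0, 0, 0.05], [0, 0, 0, 0, 0.05], [0, 0, 0, 0, 0.05]]]'

```text
t: 8.83
tool_pos: [0.5028, -0.3868, 0.018]
eef_rot: [0.001, 0.978, 0.208, 0.0]
force: [-0.2, -0.2, 0.2]
opening: 0.252
```

jog_arm --steps '[[[0, 0, 0, 0, 0.05], [0, 0, 0, 0, 0.05], [0, 0, 0, 0, 0.05], [0, 0, 0, 0, 0.05], [0, 0, -0.3, 0, 0.05], [0, 0, -1, 0, 0.05], [0, 0, -2, 0, 0.05], [0, 0, -2, 0, 0.05], [0, 0, -2, 0, 0.05], [0, 0, -2, 0, 0.05]]]'

```text
t: 9.67
tool_pos: [0.502, -0.3859, 0.1111]
eef_rot: [-0.0, 0.978, 0.208, -0.0]
force: [0.7, -0.8, -2.1]
opening: 0.117
```

```bash
python3 - <<'E'
from h import *
C=np.array([.5182,-.012]);a=np.radians(-31);R=np.array([[np.cos(a),-np.sin(a)],[np.sin(a),np.cos(a)]])
for y in(.05,0,-.05):
  X=C+R@[-.034,y];print(X.round(4));go([*X,.0245],-31)
E
```

```text
[0.5148 0.0484]
turn 55.1  shift -21.27 -37.89 8.66 | pos [ 0.502  -0.3859  0.1111] th 24.1 t 9.7 op 0.12 [ 0.7 -0.8 -2.1]
[0.4891 0.0055]
turn 55.1  shift -21.27 -32.89 8.66 | pos [ 0.502  -0.3859  0.1111] th 24.1 t 9.7 op 0.12 [ 0.7 -0.8 -2.1]
[ 0.4633 -0.0373]
turn 55.1  shift -21.27 -27.89 8.66 | pos [ 0.502  -0.3859  0.1111] th 24.1 t 9.7 op 0.12 [ 0.7 -0.8 -2.1]
```

jog_arm --steps '[[[0, 0, 0, 6.9, 0.05], [0, 0, 0, 6.9, 0.05], [0, 0, 0, 6.9, 0.05], [0, 0, 0, 6.9, 0.05], [0, 0, 0, 6.9, 0.05], [0, 0, 0, 6.9, 0.05], [0, 0, 0, 6.9, 0.05], [0, 0, 0, 6.8, 0.05], [-1, -1.8, 0, 0, 0.05], [-1.9, -3.4, 0, 0, 0.05]]]'

```text
t: 10.5
tool_pos: [0.5042, -0.3292, 0.1109]
eef_rot: [0.001, 0.963, -0.27, 0.001]
force: [-0.1, 0.4, -1.0]
opening: 0.121
```

jog_arm --steps '[[[-1.9, -3.4, 0, 0, 0.05], [-1.9, -3.4, 0, 0, 0.05], [-1.9, -3.4, 0, 0, 0.05], [-1.9, -3.4, 0, 0, 0.05], [-1.9, -3.4, 0, 0, 0.05], [-1.9, -3.4, 0, 0, 0.05], [-1.9, -3.4, 0, 0, 0.05], [-1.9, -3.4, 0, 0, 0.05], [-1.9, -3.4, 0, 0, 0.05], [-1.2, -2.1, 0, 0, 0.05]]]'

```text
t: 11.33
tool_pos: [0.5154, 0.0511, 0.1104]
eef_rot: [-0.0, 0.964, -0.267, -0.0]
force: [-0.1, -0.0, -2.6]
opening: 0.119
```

jog_arm --steps '[[[0, 0, 0, 0, 0.05], [0, 0, 0, 0, 0.05]]]'

```text
t: 11.5
tool_pos: [0.5158, 0.0489, 0.1102]
eef_rot: [0.0, 0.964, -0.266, 0.0]
force: [-0.6, 0.2, -1.7]
opening: 0.118
```

```bash
python3 - <<'E'
from h import *
go([.5148,.0484,.0245],-31)
snap('wrist','w4.png',s=1.42)
E
```

```text
turn 0.1  shift -0.06 0.09 8.57 | pos [0.5158 0.0489 0.1102] th -30.9 t 11.5 op 0.12 [-0.6  0.2 -1.7]
```

View pics/w4.png

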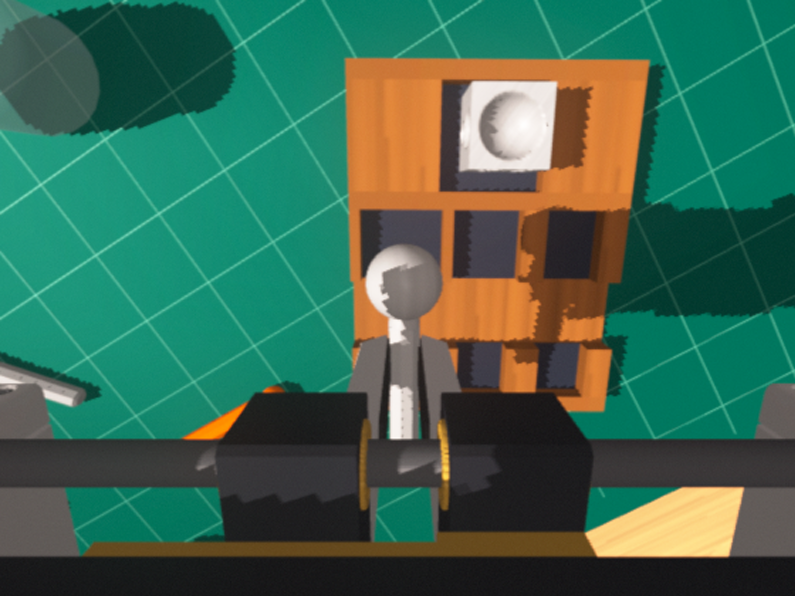

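The block sits in its pocket; the ball (403,283) hangs in line with the large pocket (360–440, 210–277). The tray's far corners are (345,60) and (650,62), which I'll use as a check.

```bash
python3 - <<'E'
from h import *
f=lambda u,v,z:ray('wrist',(u+.5)/1.42-.5,(v+.5)/1.42-.5,z)
A,B=f(345,60,.02),f(650,62,.02);L=np.linalg.norm(A-B);y=(A-B)/L;x=np.array([y[1],-y[0],0])
yaw=np.degrees(np.arctan2(-y[0],y[1]));C=(A+B)/2-.102*x;print(L,yaw,C)
p=(f(443,210,.02)+f(361,210,.02))/2-C;print('large pocket y',p@y,'x',p@x)
print('target',C-.034*x+.05*y)
E
```

```text
0.16120788855460574 -31.350226553894043 [ 0.51888546 -0.01055541  0.02      ]
large pocket y 0.05011033788436616 x 0.02438320134786977
target [0.51586275 0.04983386 0.02      ]
```

jog_arm --steps '[[[0, 0, 1.5, 0.2, 0.05], [0, 0, 2.5, 0, 0.05], [0, 0, 2, 0, 0.05], [0, 0, 1.1, 0, 0.05], [0, 0, 0.6, 0, 0.05], [0, 0, 0.3, 0, 0.05], [0, 0, 0.2, 0, 0.05], [0, 0, 0.1, 0, 0.05], [0, 0, 0.05, 0, 0.05], [0, 0, 0, 0, 0.05]]]'

```text
t: 12.38
tool_pos: [0.5167, 0.0478, 0.0272]
eef_rot: [-0.0, 0.963, -0.269, 0.001]
force: [0.0, 0.7, -2.5]
opening: 0.122
```

jog_arm --steps '[[[0, 0, 0.05, 0, 0.05], [0, 0, 0.05, 0, 0.05], [0, 0, 0, 0, 0.05]]]'

```text
t: 12.63
tool_pos: [0.5162, 0.0479, 0.0256]
eef_rot: [-0.0, 0.963, -0.269, 0.0]
force: [0.7, 0.0, -1.5]
opening: 0.118
```

jog_arm --steps '[[[0, 0, 0.05, 0, 0.05], [0, 0, 0.05, 0, 0.05], [0, 0, 0, 0, 0.14], [0, 0, 0, 0, 0.2], [0, 0, 0, 0, 0.28], [0, 0, 0, 0, 0.36], [0, 0, 0, 0, 0.4], [0, 0, 0, 0, 0.4], [0, 0, -0.5, 0, 0.4], [0, 0, -1.5, 0, 0.4]]]'

```text
t: 13.47
tool_pos: [0.5143, 0.048, 0.0429]
eef_rot: [0.0, 0.963, -0.269, -0.002]
force: [-0.2, 1.1, -0.1]
opening: 0.397
```

jog_arm --steps '[[[0, 0, -2.5, 0, 0.5], [0, 0, -2.5, 0, 0.6], [0, 0, -2, 0, 0.6], [0, 0, 0, 0, 0.6]]]'

```text
t: 13.8
tool_pos: [0.5193, 0.0475, 0.1194]
eef_rot: [-0.001, 0.963, -0.269, 0.004]
force: [0.3, -0.9, -0.1]
opening: 0.597
```

```bash
python3 - <<'E'
from h import *
for t in(-63.7,116.3):go([.5038,.3903,.1],t)
print(ctrl.sense()['joints'].round(2))
E
```

```text
turn 32.5  shift -31.42 -13.79 1.94 | pos [0.5193 0.0475 0.1194] th -31.2 t 13.8 op 0.60 [ 0.3 -0.9 -0.1]
turn -147.5  shift 31.42 13.79 1.94 | pos [0.5193 0.0475 0.1194] th -31.2 t 13.8 op 0.60 [ 0.3 -0.9 -0.1]
[-0.13  0.06  1.97 -0.    1.11  1.99]
```

jog_arm --steps '[[[0, 0, 0, -7, 0.6], [0, 0, 0, -7, 0.6], [0, 0, 0, -7, 0.6], [0, 0, 0, -7, 0.6], [0, 0, 0, -7, 0.6], [0, 0, 0, -7, 0.6], [0, 0, 0, -7, 0.6], [0, 0, 0, -7, 0.6], [0, 0, 0, -7, 0.6], [0, 0, 0, -7, 0.6]]]'

```text
t: 14.63
tool_pos: [0.5154, 0.0479, 0.1133]
eef_rot: [-0.0, 0.942, 0.335, -0.001]
force: [0.0, -0.4, 0.7]
opening: 0.6
```

jog_arm --steps '[[[0, 0, 0, -7, 0.6], [0, 0, 0, -7, 0.6], [0, 0, 0, -7, 0.6], [0, 0, 0, -7, 0.6], [0, 0, 0, -7, 0.6], [0, 0, 0, -7, 0.6], [0, 0, 0, -7, 0.6], [0, 0, 0, -7, 0.6], [0, 0, 0, -7, 0.6], [0, 0, 0, -7, 0.6]]]'

```text
t: 15.47
tool_pos: [0.5154, 0.0479, 0.1133]
eef_rot: [-0.001, 0.58, 0.815, -0.0]
force: [0.2, 0.3, -0.3]
opening: 0.599
```

jog_arm --steps '[[[0, 0, 0, -7, 0.6], [2, 1.1, 0, 0, 0.6], [3.1, 1.7, 0, 0, 0.6], [3.1, 1.7, 0, 0, 0.6], [3.1, 1.7, 0, 0, 0.6], [3.1, 1.7, 0, 0, 0.6], [3.1, 1.7, 0, 0, 0.6], [3.1, 1.7, 0, 0, 0.6], [3.1, 1.7, 0, 0, 0.6], [1.5, 0.8, 0, 0, 0.6]]]'

```text
t: 16.3
tool_pos: [0.5299, 0.338, 0.1132]
eef_rot: [-0.001, 0.531, 0.848, -0.0]
force: [0.9, -0.0, 0.8]
opening: 0.596
```

jog_arm --steps '[[[0, 0, 0, 0, 0.6], [0, 0, 0, 0, 0.6]]]'

```text
t: 16.47
tool_pos: [0.53, 0.335, 0.1131]
eef_rot: [-0.0, 0.531, 0.847, -0.001]
force: [-0.6, -0.7, -0.1]
opening: 0.597
```

```bash
python3 - <<'E'
from h import *
go([.5038,.3903,.1],116.3)
snap('wrist','w5.png',s=1.42)
E
```

```text
turn -0.4  shift 6.12 0.10 1.31 | pos [0.53   0.335  0.1131] th 115.9 t 16.5 op 0.60 [-0.6 -0.7 -0.1]
```

View pics/w5.png

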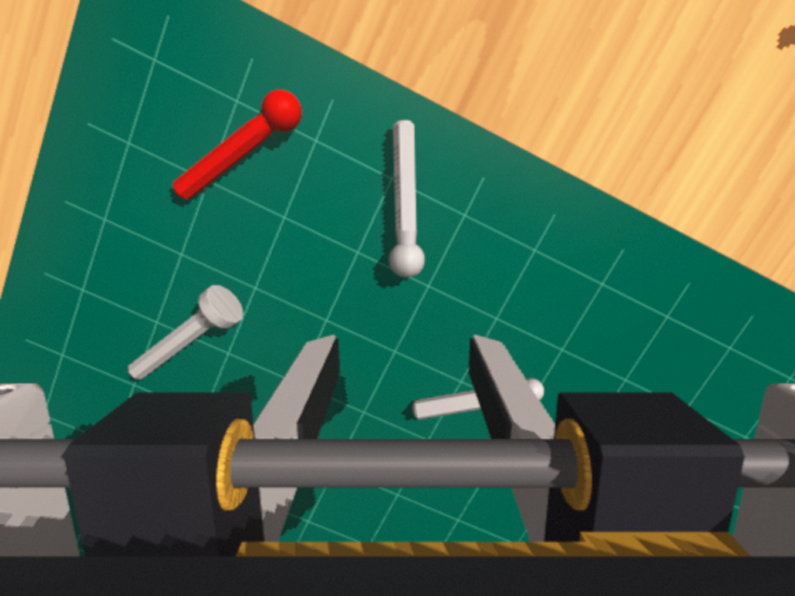

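The medium punch shows its ball at (406,260) and butt at (403,123); the small punch its ball at (534,391) and butt at (418,409); the flat punch and the red look-alike are clear of the jaws.

```bash
python3 - <<'E'
from h import *
f=lambda u,v,z:ray('wrist',(u+.5)/1.42-.5,(v+.5)/1.42-.5,z)
for n,b,e,zb,zt in(('M',(406,260),(403,123),.011,.0145),('S',(534,391),(418,409),.008,.0125)):
  B=f(*b,zb);E=f(*e,.007);d=(B-E)[:2];L=np.linalg.norm(d);d/=L;y=np.degrees(np.arctan2(d[1],d[0]))
  print(n,B,L,y,B[:2]-.034*d);go([*(B[:2]-.034*d),.0165],y+(180 if n=='M' else 0))
E
```

```text
M [0.51915035 0.35974344 0.011     ] 0.07957269846063177 -62.92984107627193 [0.50367758 0.39001874]
turn -1.3  shift 6.18 0.18 9.68 | pos [0.5302 0.3341 0.1133] th 115.8 t 16.5 op 0.60 [-0.5 -0.4  0.8]
S [0.63553555 0.3166942  0.008     ] 0.07902975593085455 35.921271917768955 [0.60800153 0.29674732]
turn 79.9  shift 4.10 7.59 9.68 | pos [0.5302 0.3341 0.1133] th 115.8 t 16.5 op 0.60 [-0.5 -0.4  0.8]
```

jog_arm --steps '[[[2, 0, 0, -1.3, 0.45], [3, 0.1, 0, 0, 0.45], [1.2, 0.1, 1.5, 0, 0.45], [0, 0, 2.5, 0, 0.45], [0, 0, 2.5, 0, 0.45], [0, 0, 1.7, 0, 0.45], [0, 0, 1, 0, 0.45], [0, 0, 0.4, 0, 0.45], [0, 0, 0.05, 0, 0.45], [0, 0, 0, 0, 0.45]]]'

```text
t: 17.35
tool_pos: [0.5057, 0.3908, 0.0188]
eef_rot: [0.0, 0.522, 0.853, 0.001]
force: [-0.5, 0.2, 0.2]
opening: 0.45
```

jog_arm --steps '[[[0, 0, 0, 0, 0.05], [0, 0, 0, 0, 0.05], [0, 0, 0, 0, 0.05], [0, 0, 0, 0, 0.05], [0, 0, 0, 0, 0.05], [0, 0, 0, 0, 0.05], [0, 0, 0, 0, 0.05], [0, 0, -0.3, 0, 0.05], [0, 0, -1, 0, 0.05], [0, 0, -2, 0, 0.05]]]'

```text
t: 18.18
tool_pos: [0.5028, 0.3899, 0.0489]
eef_rot: [-0.001, 0.522, 0.853, -0.003]
force: [-0.1, -0.0, -1.5]
opening: 0.119
```

jog_arm --steps '[[[0, 0, -2, 0, 0.05], [0, 0, -2, 0, 0.05], [0, 0, -2, 0, 0.05], [0, 0, 0, -6.4, 0.05], [0, 0, 0, -6.4, 0.05], [0, 0, 0, -6.4, 0.05], [0, 0, 0, -6.4, 0.05], [0, 0, 0, -6.4, 0.05], [0, 0, 0, 0, 0.05], [0, 0, 0, 0, 0.05]]]'

```text
t: 19.02
tool_pos: [0.5048, 0.3911, 0.1114]
eef_rot: [0.0, 0.268, 0.963, 0.0]
force: [0.0, 0.3, -2.3]
opening: 0.119
```

```bash
python3 - <<'E'
from h import *
C=np.array([.5185,-.0112]);a=np.radians(-31.2);x=np.array([np.cos(a),np.sin(a)])
go([*(C-.034*x),.0245],148.8)
E
```

```text
turn 0.1  shift -18.61 -33.70 8.69 | pos [0.5048 0.3911 0.1114] th 148.9 t 19.0 op 0.12 [ 0.   0.3 -2.3]
```

jog_arm --steps '[[[-1, -1.8, 0, 0, 0.05], [-1.9, -3.4, 0, 0, 0.05], [-1.9, -3.4, 0, 0, 0.05], [-1.9, -3.4, 0, 0, 0.05], [-1.9, -3.4, 0, 0, 0.05], [-1.9, -3.4, 0, 0, 0.05], [-1.8, -3.4, 0, 0, 0.05], [-1.8, -3.4, 0, 0, 0.05], [-1.8, -3.4, 0, 0, 0.05], [-1.7, -3.0, 0, 0, 0.05]]]'

```text
t: 19.85
tool_pos: [0.4908, 0.0241, 0.1114]
eef_rot: [0.0, 0.268, 0.963, -0.0]
force: [0.3, 0.2, -0.7]
opening: 0.119
```

jog_arm --steps '[[[-1, -1.7, 0, 0, 0.05], [0, 0, 0, 0, 0.05], [0, 0, 0, 0, 0.05]]]'

```text
t: 20.1
tool_pos: [0.4912, 0.0058, 0.1113]
eef_rot: [0.0, 0.269, 0.963, 0.0]
force: [0.2, 0.5, -2.2]
opening: 0.121
```

```bash
python3 - <<'E'
from h import *
C=np.array([.5185,-.0112]);a=np.radians(-31.2);x=np.array([np.cos(a),np.sin(a)])
go([*(C-.034*x),.0245],148.8)
snap('wrist','w6.png',s=1.42)
E
```

```text
turn 0.0  shift 0.19 -0.04 8.68 | pos [0.4912 0.0058 0.1113] th 148.8 t 20.1 op 0.12 [ 0.2  0.5 -2.2]
```

View pics/w6.png

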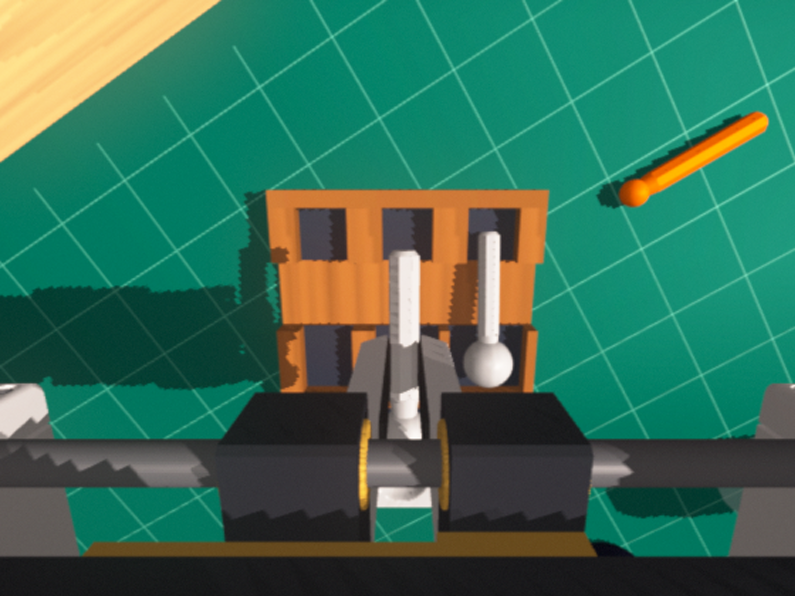

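The large punch lies in its pocket (ball (488,362), shank up to (489,233)), and the medium punch's shank at column 404 hangs over its butt pocket (382–432).

jog_arm --steps '[[[0.2, 0, 1.5, 0, 0.05], [0, 0, 2.5, 0, 0.05], [0, 0, 2, 0, 0.05], [0, 0, 1.1, 0, 0.05], [0, 0, 0.6, 0, 0.05], [0, 0, 0.3, 0, 0.05], [0, 0, 0.2, 0, 0.05], [0, 0, 0.1, 0, 0.05], [0, 0, 0.05, 0, 0.05], [0, 0, 0, 0, 0.05]]]'

```text
t: 20.98
tool_pos: [0.49, 0.0073, 0.0282]
eef_rot: [0.001, 0.267, 0.964, 0.0]
force: [-0.0, -0.7, -0.9]
opening: 0.122
```

jog_arm --steps '[[[0, 0, 0.05, 0, 0.05], [0, 0, 0.05, 0, 0.05], [0, 0, 0, 0, 0.05]]]'

```text
t: 21.23
tool_pos: [0.4895, 0.0074, 0.0266]
eef_rot: [0.0, 0.267, 0.964, 0.0]
force: [-0.3, -1.0, -1.6]
opening: 0.12
```

jog_arm --steps '[[[0, 0, 0.05, 0, 0.05], [0, 0, 0.05, 0, 0.05], [0, 0, 0, 0, 0.05], [0, 0, 0, 0, 0.05]]]'

```text
t: 21.57
tool_pos: [0.4896, 0.0074, 0.0261]
eef_rot: [-0.0, 0.267, 0.964, -0.0]
force: [-2.9, 0.5, 5.5]
opening: 0.119
```

```bash
python3 - <<'E'
from h import *
s=ctrl.sense();print(s['tool_pos'],s['force'])
capture('top');s=ctrl.sense();print(s['tool_pos'],s['force'])
E
```

```text
[0.48960901 0.00738863 0.02613481] [-2.88009939  0.45996878  5.45858371]
[0.48959144 0.00737796 0.02612841] [-2.75850969  0.13077176  5.8186625 ]
```

Contact is felt (about 7 N); release and rise.

jog_arm --steps '[[[0, 0, -0.05, 0, 0.05], [0, 0, 0, 0, 0.14], [0, 0, 0, 0, 0.2], [0, 0, 0, 0, 0.26], [0, 0, 0, 0, 0.3], [0, 0, 0, 0, 0.3], [0, 0, 0, 0, 0.3], [0, 0, -0.5, 0, 0.3], [0, 0, -1.5, 0, 0.3], [0, 0, -2.5, 0, 0.3]]]'

```text
t: 22.45
tool_pos: [0.4873, 0.0079, 0.0695]
eef_rot: [-0.003, 0.267, 0.964, -0.0]
force: [1.0, 0.2, 0.5]
opening: 0.302
```

jog_arm --steps '[[[0, 0, -2.5, 0, 0.45], [0, 0, -2, 0, 0.45], [0, 0, 0, 0, 0.45], [0, 0, 0, 0, 0.45]]]'

```text
t: 22.78
tool_pos: [0.4902, 0.0073, 0.117]
eef_rot: [0.001, 0.267, 0.964, 0.0]
force: [-0.3, -0.3, 0.2]
opening: 0.451
```

```bash
python3 - <<'E'
from h import *
for t in(37,217):go([.608,.2964,.08],t)
print(ctrl.sense()['joints'].round(2))
E
```

```text
turn 112.1  shift 26.81 -16.00 3.70 | pos [0.4902 0.0073 0.117 ] th 149.1 t 22.8 op 0.45 [-0.3 -0.3  0.2]
turn -67.9  shift -26.81 16.00 3.70 | pos [0.4902 0.0073 0.117 ] th 149.1 t 22.8 op 0.45 [-0.3 -0.3  0.2]
[-0.22 -0.01  2.04 -0.    1.11 -1.25]
```

jog_arm --steps '[[[0, 0, 0, -6.84, 0.45], [0, 0, 0, -6.84, 0.45], [0, 0, 0, -6.84, 0.45], [0, 0, 0, -6.84, 0.45], [0, 0, 0, -6.84, 0.45], [0, 0, 0, -6.84, 0.45], [0, 0, 0, -6.84, 0.45], [0, 0, 0, -6.84, 0.45], [0, 0, 0, -6.84, 0.45], [0, 0, 0, -6.84, 0.45]]]'

```text
t: 23.62
tool_pos: [0.488, 0.0077, 0.1138]
eef_rot: [-0.002, -0.324, 0.946, 0.001]
force: [-0.3, 0.6, -0.3]
opening: 0.45
```

jog_arm --steps '[[[-2.4, 1.4, 0, 0, 0.45], [-3.2, 1.9, 0, 0, 0.45], [-3.2, 1.9, 0, 0, 0.45], [-3.2, 1.9, 0, 0, 0.45], [-3.2, 1.9, 0, 0, 0.45], [-3.2, 1.9, 0, 0, 0.45], [-3.2, 1.9, 0, 0, 0.45], [-3.2, 1.9, 0, 0, 0.45], [-2.1, 1.1, 0, 0, 0.45], [0, 0, 0, 0, 0.45]]]'

```text
t: 24.45
tool_pos: [0.6066, 0.3, 0.1134]
eef_rot: [-0.001, -0.323, 0.946, 0.0]
force: [0.6, -0.6, 0.9]
opening: 0.449
```

```bash
python3 - <<'E'
from h import *
snap('wrist','w7.png',s=1.42)
go([.608,.2964,.0165],217.5-360)
E
```

```text
turn 0.1  shift -0.07 -0.25 9.67 | pos [0.6059 0.298  0.1132] th -142.4 t 24.5 op 0.45 [-0.5  0.1 -0.4]
```

View pics/w7.png

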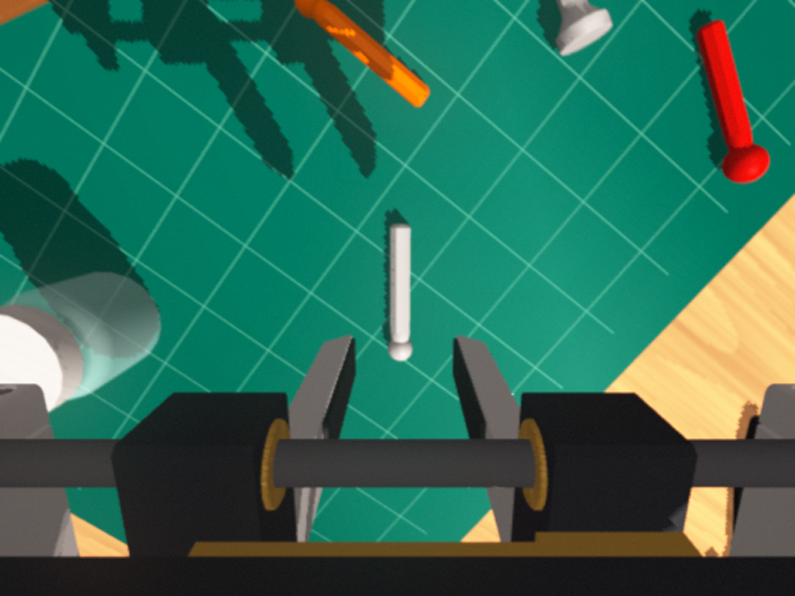

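The small punch lies straight between the jaws (ball (400,350), butt (400,227)); working from the camera geometry the ball is 33 mm behind the TCP, as it should be.

jog_arm --steps '[[[0, -0.1, 2, 0, 0.4], [0, 0, 2.5, 0, 0.4], [0, 0, 2.5, 0, 0.4], [0, 0, 1.5, 0, 0.4], [0, 0, 0.8, 0, 0.4], [0, 0, 0.4, 0, 0.4], [0, 0, 0, 0, 0.4], [0, 0, 0, 0, 0.05], [0, 0, 0, 0, 0.05], [0, 0, 0, 0, 0.05]]]'

```text
t: 25.33
tool_pos: [0.6084, 0.296, 0.0205]
eef_rot: [0.001, -0.321, 0.947, -0.0]
force: [0.3, 0.4, 0.2]
opening: 0.223
```

jog_arm --steps '[[[0, 0, 0, 0, 0.05], [0, 0, 0, 0, 0.05], [0, 0, 0, 0, 0.05], [0, 0, 0, 0, 0.05], [0, 0, -0.3, 0, 0.05], [0, 0, -1, 0, 0.05], [0, 0, -2, 0, 0.05], [0, 0, -2, 0, 0.05], [0, 0, -2, 0, 0.05], [0, 0, -2, 0, 0.05]]]'

```text
t: 26.17
tool_pos: [0.607, 0.2956, 0.113]
eef_rot: [-0.0, -0.321, 0.947, 0.0]
force: [0.5, -0.5, -1.7]
opening: 0.12
```

jog_arm --steps '[[[0, 0, 0, 6.86, 0.05], [0, 0, 0, 6.86, 0.05], [0, 0, 0, 6.86, 0.05], [0, 0, 0, 6.86, 0.05], [0, 0, 0, 6.86, 0.05], [0, 0, 0, 6.86, 0.05], [0, 0, 0, 6.86, 0.05], [0, 0, 0, 6.86, 0.05], [0, 0, 0, 6.86, 0.05], [0, 0, 0, 6.86, 0.05]]]'

```text
t: 27.0
tool_pos: [0.6071, 0.2956, 0.1121]
eef_rot: [-0.0, 0.271, 0.962, -0.0]
force: [0.5, -0.2, -1.0]
opening: 0.117
```

```bash
python3 - <<'E'
from h import *
C=np.array([.5185,-.0112]);a=np.radians(-31.2);x=np.array([np.cos(a),np.sin(a)]);y=np.array([-x[1],x[0]])
go([*(C-.034*x-.05*y),.0245],148.8)
E
```

```text
turn -0.3  shift -4.91 -35.83 8.76 | pos [0.6071 0.2956 0.1121] th 148.5 t 27.0 op 0.12 [ 0.5 -0.2 -1. ]
```

jog_arm --steps '[[[-0.3, -1.8, 0, -0.3, 0.05], [-0.5, -3.8, 0, 0, 0.05], [-0.5, -3.8, 0, 0, 0.05], [-0.5, -3.8, 0, 0, 0.05], [-0.5, -3.8, 0, 0, 0.05], [-0.5, -3.8, 0, 0, 0.05], [-0.5, -3.8, 0, 0, 0.05], [-0.5, -3.8, 0, 0, 0.05], [-0.5, -3.8, 0, 0, 0.05], [-0.6, -3.5, 0, 0, 0.05]]]'

```text
t: 27.83
tool_pos: [0.465, -0.0373, 0.1122]
eef_rot: [0.0, 0.266, 0.964, -0.0]
force: [0.6, 0.4, -0.5]
opening: 0.117
```

jog_arm --steps '[[[0, 0, 0, 0, 0.05], [0, 0, 0, 0, 0.05], [0, 0, 0, 0, 0.05]]]'

```text
t: 28.08
tool_pos: [0.4665, -0.0358, 0.1123]
eef_rot: [0.0, 0.266, 0.964, 0.0]
force: [-0.0, 0.3, -1.4]
opening: 0.118
```

```bash
python3 - <<'E'
from h import *
C=np.array([.5185,-.0112]);a=np.radians(-31.2);x=np.array([np.cos(a),np.sin(a)]);y=np.array([-x[1],x[0]])
go([*(C-.034*x-.05*y),.0245],148.8)
snap('wrist','w8.png',s=1.42)
E
```

```text
turn 0.3  shift 0.22 -0.20 8.78 | pos [ 0.4665 -0.0358  0.1123] th 149.1 t 28.1 op 0.12 [-0.   0.3 -1.4]
```

View pics/w8.png

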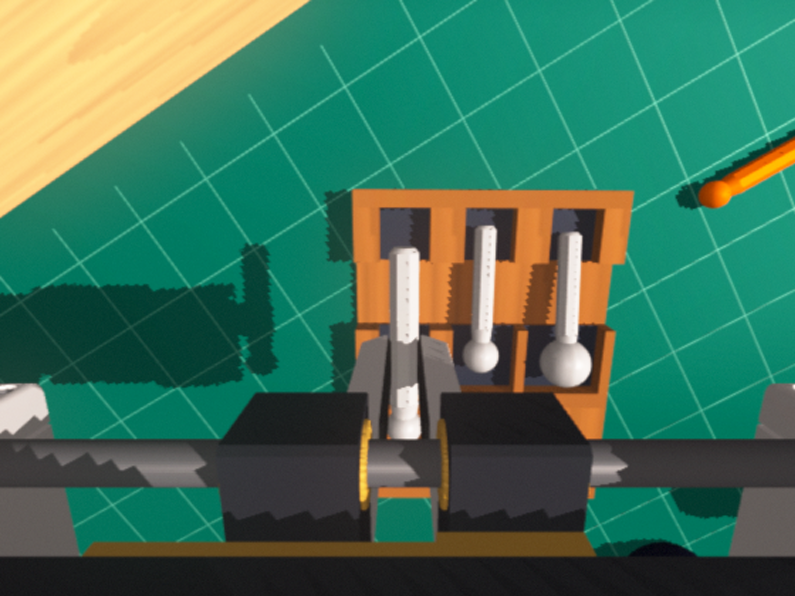

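The medium punch lies in its pocket (ball (481,355), shank end (485,228)); the small one's shank (404) is centred over its butt pocket (378–430).

jog_arm --steps '[[[0.2, -0.1, 1.5, 0.2, 0.05], [0, 0, 2.5, 0, 0.05], [0, 0, 2, 0, 0.05], [0, 0, 1.1, 0, 0.05], [0, 0, 0.6, 0, 0.05], [0, 0, 0.3, 0, 0.05], [0, 0, 0.2, 0, 0.05], [0, 0, 0.1, 0, 0.05], [0, 0, 0, 0, 0.05], [0, 0, 0, 0, 0.05]]]'

```text
t: 28.97
tool_pos: [0.4648, -0.0359, 0.0297]
eef_rot: [0.001, 0.268, 0.964, -0.0]
force: [-0.4, -0.6, -0.2]
opening: 0.119
```

jog_arm --steps '[[[0, 0, 0.05, 0, 0.05], [0, 0, 0.05, 0, 0.05], [0, 0, 0, 0, 0.05], [0, 0, 0, 0, 0.05]]]'

```text
t: 29.3
tool_pos: [0.4642, -0.0358, 0.0281]
eef_rot: [0.0, 0.268, 0.964, 0.0]
force: [-0.3, -0.2, 0.0]
opening: 0.125
```

jog_arm --steps '[[[0, 0, 0.05, 0, 0.05], [0, 0, 0, 0, 0.05], [0, 0, 0, 0, 0.05]]]'

```text
t: 29.55
tool_pos: [0.4643, -0.0358, 0.0278]
eef_rot: [-0.0, 0.268, 0.964, -0.0]
force: [-1.4, 0.4, 4.9]
opening: 0.118
```

jog_arm --steps '[[[0, 0, 0.05, 0, 0.05], [0, 0, 0, 0, 0.05], [0, 0, 0, 0, 0.05]]]'

```text
t: 29.8
tool_pos: [0.4643, -0.0358, 0.0277]
eef_rot: [-0.0, 0.267, 0.964, -0.0]
force: [-3.3, 0.8, 9.3]
opening: 0.117
```

jog_arm --steps '[[[0, 0, -0.05, 0, 0.05], [0, 0, 0, 0, 0.14], [0, 0, 0, 0, 0.2], [0, 0, 0, 0, 0.26], [0, 0, 0, 0, 0.3], [0, 0, 0, 0, 0.3], [0, 0, 0, 0, 0.3], [0, 0, -0.5, 0, 0.3], [0, 0, -1.5, 0, 0.3], [0, 0, -2.5, 0, 0.3]]]'

```text
t: 30.63
tool_pos: [0.4621, -0.0351, 0.071]
eef_rot: [-0.003, 0.268, 0.964, 0.0]
force: [-0.0, -0.7, -0.1]
opening: 0.297
```

jog_arm --steps '[[[0, 0, -2.5, 0, 0.4], [0, 2, -3, 0, 0.4], [0, 3, -2, 0, 0.4], [0, 3.5, 0, 0, 0.4], [0, 3.5, 0, 0, 0.4], [0, 3.5, 0, 0, 0.4], [0, 3.5, 0, 0, 0.4], [0, 3.5, 0, 0, 0.4], [0, 2, 0, 0, 0.4], [0, 0, 0, 0, 0.4]]]'

```text
t: 31.47
tool_pos: [0.5918, 0.1771, 0.1478]
eef_rot: [0.001, 0.266, 0.964, 0.001]
force: [0.4, -0.6, -0.9]
opening: 0.401
```

```bash
python3 - <<'E'
from h import *
print(ctrl.sense()['tool_pos'])
snap('top','t2.png',crop=(138,110,470,290),s=2.4); snap('side','s2.png',crop=(230,120,400,260),s=4)
E
```

```text
[0.59177273 0.17713665 0.1478401 ]
```

View pics/t2.png

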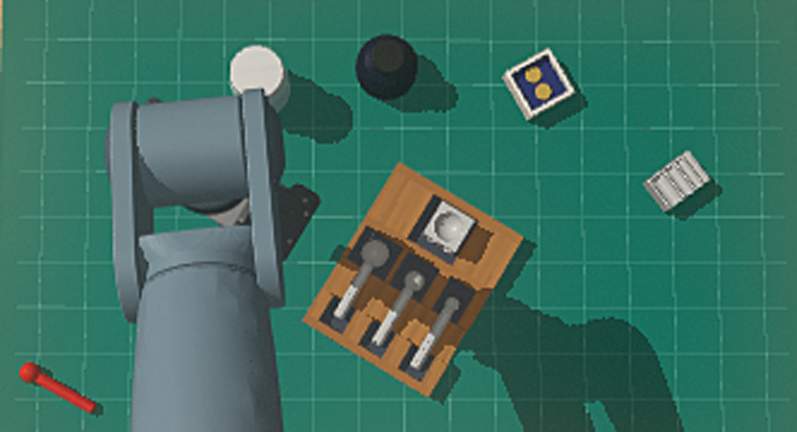

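View pics/s2.png

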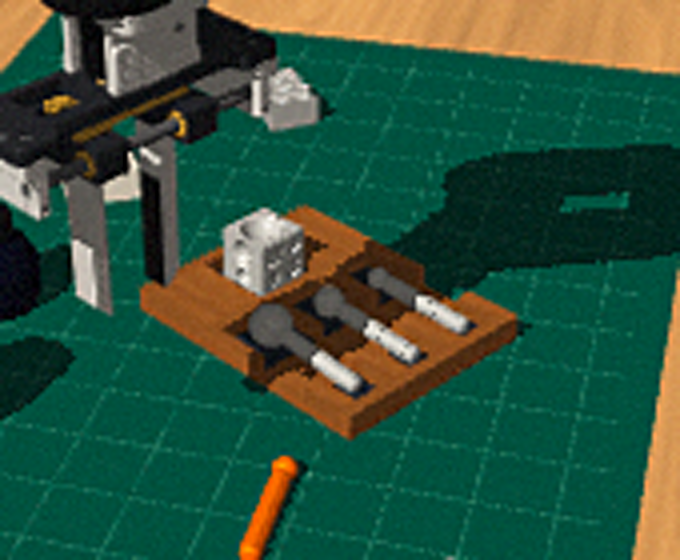

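The block sits in the square pocket (447,226, hollow up) and all three punches lie in their own pockets, balls in the wide ends; the jar, bottle, box and swage block stand as before, and the gripper is clear.

```bash
python3 - <<'E'
from plant import ctrl
ctrl.close_job()
E
```

```text
the job is handed in; nothing more can be done
```

The doming set is in its tray, and I handed the job in at about 31.6 s of the 122 s allowed. I placed the block in the square pocket first, with its big hollow up. Then came the large, medium and small punches, each in its own pocket with the ball in the wide end. I lowered each piece slowly and opened the jaws only after the wrist force showed it was being set down. The highest force I read was about 9 N.

The final top and side pictures showed all four pieces seated and the gripper clear of everything. The glass jar, ink bottle, gift box, swage block, and red and orange look-alikes appeared where they had been. The arm hid the flat punch in the last top view, and it and the purple look-alike were outside the side-view crop. The arm never touched either, and the flat punch was last seen during the small punch's pickup. Position readings from the two cameras agreed to about 2–4 mm, and no check failed.

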